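Seat the sensor board in the water-quality logger

ROBOT

A 6-joint arm with a two-finger parallel gripper is mounted at the origin on the work surface. World frame = base frame: x ahead of the robot, y to its left, z up, the work surface at z = 0. Lengths are in m, angles in rad, forces in N, time in s.
With the tool pointing down it reaches from about 0.325 to 0.75 m from the base axis. Payload 7.6 kg.
Tool frame: the origin (TCP) lies midway between the tips of the shut fingers; the grasp point (between the pads) lies 19 mm behind it; z points along the fingers, x is the direction in which the jaws open and shut, and the axes are right-handed (so a half turn about z gives the same grasp; the last joint's range is limited). The gripper opens to 85 mm and grips with 20 to 120 N. Pads are 22 mm wide; open, the fingers measure 114 mm over their backs; the gripper's body (76 mm by 85 mm) begins 54 mm behind the grasp point. The pads swing forward as they close: fully open they stand 13 mm farther back than shut.
Start: joints at [-1.179, 0.052, 1.401, -0, 1.689, -0.07], TCP at [0.234, -0.47, 0.231] pointing down, gripper open.
Joint ranges: [-2.9, 2.9], [-0.91, 2.17], [0.12, 2.37], [-1.06, 4.2], [0.26, 2.73], [-2.93, 2.93]. Speed limits (rad/s): [2.57, 2.57, 3.01, 3.14, 3.14, 3.14].

INTERFACE

Orientations are given as a unit quaternion [w, x, y, z].
In Python, from workcell import manip gives the robot as it stands. The module is installed in compiled form; this text tells all that it offers.
- The arm moves only by the tool servo_tool, never from a script. Its argument "steps" is a list of rows, each an object with "rot": the turn, a rotation vector about the tool's x, y, z in degrees, a list of three; "xyz": the shift along the tool's x, y, z in m, a list of three; "hand": the finger opening in m, from 0 to 0.0854. A call has 1 to 8 rows; each row shifts and turns the commanded pose from where the row before left it, along the tool's axes as they then stand; what a row does not reach is not made up. A row lasts 1/12 s, in which the tool goes at most 41.7 mm and 7.16 degrees, less where a joint would pass 70% of its speed; a pose out of reach is approached as far as the arm can. A call with a gripper value outside its range is refused whole. The fingers move at their own pace and stop on an object; "newtons" is the grip in N (left out, the last holds). Time passes only in rows, so rows that do not move let the fingers close. It gives the time, the measured TCP pose, the force and the opening at its end, in the units of the state.
- manip.state(): the state, without advancing time (a new reading comes with each control period).
- manip.snapshot(name): name is "scene" or "side" or "wrist"; returns the picture (384x512x3 uint8, red, green, blue); there is no depth.
- manip.calibration(name): a dict with "intrinsics" (3x3 intrinsics, pixels), "world_from_camera" (4x4, takes a point from camera to world coordinates); the wrist camera has in their place "hand_eye" (4x4, takes a point from camera to tool coordinates, whose origin is the TCP and whose axes are the tool frame's). Camera axes: x right, y up, looking along -z (the intrinsics and any distortion apply to the point x, -y, -z); pixel columns grow to the right and rows downward; lengths in m; the calibration is good to about 2 mm. The wrist camera is an equidistant fisheye: a pixel r from the principal point sees the ray r / f radians off the axis. A picture is of the moment at which its call begins: read the wrist's pose just before it. calibration takes no time and is no camera call.
- manip.hand_in(): hands the job in, once; it reports no verdict.
The state is a dict: "time_s": time; "q": joint angles; "joint_vel": joint speeds; "joint_efforts": joint torques, N m; "eef_pos": TCP position; "orientation": TCP orientation; "force": force on the tool from outside, world axes, zero at the start; "moment": the same for the moment, N m; "opening": opening from 0.0 (shut) to 1.0 (fully open).
Only numpy, scipy, OpenCV 4.12 (cv2) and the standard library are available. Lean on these libraries where they do the work, as an engineer would, in place of code of your own. Each camera call takes 0.05 s, during which the arm holds its last target.

TASK

The green sensor board is only part-way into the open grey logger. With both orange ejector levers still swung out, gently push the board along its two black guides until it meets the connector; then swing both levers fully inward so that they drive the board home and lock it, and let go. Leave the other things on the bench where they are.

Things in the scene. Friction and masses are not known exactly. Their poses are not given: they have to be found in the camera images.
- chassis: fixed grey logger base 305 x 220 x 30 mm; board slides on its top, 30 mm above bench. Origin: bench height, below the middle of the seated board's rear edge. x = push-in direction (away from robot), y left, z up; base spans x -115 to 190 mm. Two black guides along x 14 to 150 mm, inner walls y +-51.5, lips in to +-45, tops 41 mm above bench; block 52 mm tall at x 170 to 188
- board: loose green board, 0.1 to 0.2 kg (slides at 1 to 3 N), 150 (x) x 100 x 4 mm, parts 12 mm high, front end already in the guides. Origin: underside, middle of the rear edge (nearest the robot); x towards the connector. Push on the flat rear face of the aluminium bar along the rear edge (at origin x, full width, 16 mm tall). Starts 55 to 105 mm short of home; home = origin at x 0, z 30 mm in chassis frame
- connector: black sprung connector, 14 x 84 x 14 mm, across the far end of the guides; origin under the middle of its face towards the board. Resting face at chassis x = 143 mm: the board meets it 7 mm short of home. It yields along +x: 4 N to start, 8 N at home, hard stop 4 mm further, and pushes the board back to 7 mm short unless the levers hold it
- lever_left (a joint): orange left (+y) lever, rad: 0 = fully in at its stop (arm across the board's rear edge, pointing to chassis -y), 1.57 = arm pointing to chassis -x, up to 2.2 = further out. Stays where left; needs 2.5 N at the post, 4 to 5 N over the last 0.4 rad, where its nose drives the board home. Upright hinge axis at chassis x -9, y +66 mm; arm 10 mm wide, 35 to 45 mm above bench
- lever_right (a joint): the same for the right (-y) lever, its mirror image: hinge axis at x = -9, y = -66 mm in the chassis frame; 0 = fully in, arm pointing to +y; 1.57 = arm pointing to -x
- post_left (a point): top of the left lever's upright round finger post, 10 mm diameter, 73 mm above the bench, 48 mm from its hinge axis at the arm's end; the post stands on the arm and can be pushed sideways from 35 mm above the bench upward
- post_right (a point): top of the right lever's finger post, same sizes
- jar: amber jar with a white cap, 44 mm diameter, 70 mm tall, origin under its centre; bystander beside the logger
- dish: round specimen dish with a white lid, 84 mm diameter, 16 mm tall, origin under its centre; bystander beside the logger
- screwdriver: screwdriver lying on the bench, 170 mm long; bystander
- lens: hand lens lying flat, 56 mm round with a wooden handle to its -x, 8 mm thick, origin under the round part; bystander
- shell: conical limpet shell, 48 mm diameter, 24 mm tall; bystander
- pencil: green pencil, 150 x 8 x 8 mm; bystander

How it is judged:
By the outcome, as a careful person would: the job done as asked, in the order asked, and still so for the second after the job is handed in, with the robot touching nothing.
It also fails if it takes over 64 s, if anything falls off the work surface, if the arm or the gripper's body presses on something with over 40 N, if the wrist force passes 120 N, or if a joint passes its speed limit or range.

## Working session

There is one attempt and no reset: what is moved stays moved. The work goes in short steps, Python scripts to look and compute and a tool call to move; the robot and the scene stay as the last step left them, time stands still between calls to the robot, and variables do not carry over. Pictures are saved under pics/ and viewed, and the job is handed in when it is done.

Besides the shell and the picture viewer there is one more tool, called in YAML: its name, and indented under it one key for each argument. servo_tool: Moves the arm, as the interface text tells. Its arguments: {"type":"object","properties":{"steps":{"type":"array"},"newtons":{"type":"number"}},"required":["steps"]}

```bash
mkdir -p pics
python3 - <<'E'
from workcell import manip
import cv2
print(manip.state())
for n in ["scene","side","wrist"]:
    c=manip.calibration(n); print(n,{k:(v.tolist() if hasattr(v,'tolist') else v) for k,v in c.items()})
    cv2.imwrite(f"pics/a_{n}.png",manip.snapshot(n)[:,:,::-1])
E
```

```text
{'time_s': 0.0, 'q': array([-1.17931703e+00,  5.28081342e-02,  1.40175346e+00,  3.27550468e-05,
        1.68858323e+00, -7.03236472e-02]), 'joint_vel': array([ 0.00065927,  0.0008892 , -0.00223824, -0.00078707, -0.00144059,
       -0.00102234]), 'joint_efforts': array([ 3.95492898e-04, -3.81668580e+01, -3.60186625e+01, -7.02774082e-05,
        6.16445759e-03,  8.73241618e-06]), 'eef_pos': array([ 0.23382148, -0.46971518,  0.2304729 ]), 'orientation': array([-4.67165113e-04,  8.50166297e-01, -5.26513689e-01, -6.19944052e-04]), 'force': array([-0.69743406, -0.29638168,  0.04226213]), 'moment': array([ 0.06985878,  0.01470078, -0.0118218 ]), 'opening': 0.997688581915685}
scene {'intrinsics': [[456.74563356148667, 0.0, 259.1555283366665], [0.0, 456.74563356148667, 186.2198194202235], [0.0, 0.0, 1.0]], 'world_from_camera': [[0.7845648682679051, -0.3914569483166648, 0.48085281021781345, 1.150354144194101], [0.6198054935332682, 0.4734988177949688, -0.6258114889747141, -0.823103934314494], [0.017295018524026533, 0.7890249217618989, 0.614117704656756, 0.8693180004531315], [0.0, 0.0, 0.0, 1.0]
[... 170 characters left out ...]
93587845, 0.3078285824603844, -0.3644545746110063, 0.13327816084778413], [-0.47700282584316694, -0.5787900646115878, 0.6614154256173249, 0.6959668720091272], [-0.007340113901880034, 0.7551447708402305, 0.6555169698799286, 0.8023691805585303], [0.0, 0.0, 0.0, 1.0]]}
wrist {'intrinsics': [[297.3186396354542, 0.0, 257.50365663215], [0.0, 297.3186396354542, 190.10775464794935], [0.0, 0.0, 1.0]], 'hand_eye': [[0.9999999968377927, 4.904329829906759e-05, -6.260325708682944e-05, -0.0001493927498168457], [2.7634381265251592e-05, -0.952441771941951, -0.3047206430427971, -0.07810735560236091], [-7.457046250376935e-05, 0.3047206403492054, -0.9524417702854151, -0.1429490282796559], [0.0, 0.0, 0.0, 1.0]]}
```

View pics/a_scene.png

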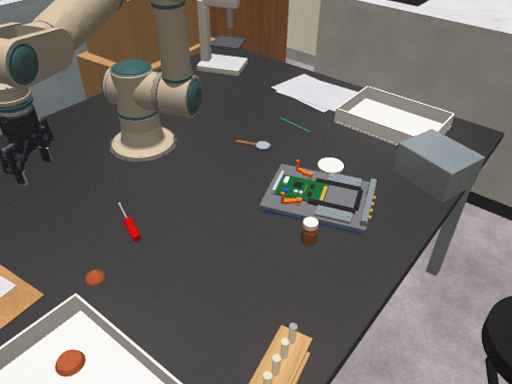

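View pics/a_side.png

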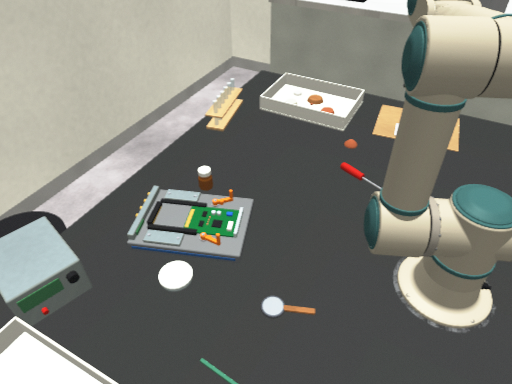

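View pics/a_wrist.png

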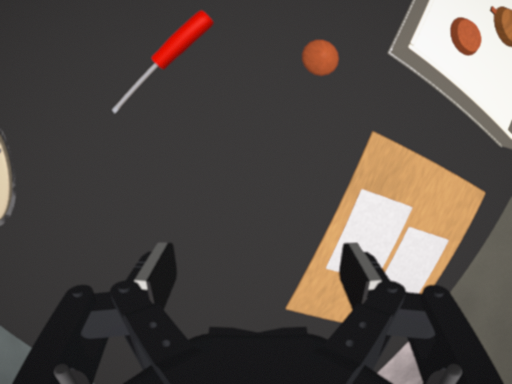

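The scene view shows the logger around (320,195), with the jar at (310,230) and the dish at (330,166). The side view shows it around (192,222). I'll enlarge both.

Run:
```python
import cv2
a=cv2.imread("pics/a_scene.png")[150:250,255:385]; cv2.imwrite("pics/z_scene.png",cv2.resize(a,None,fx=6,fy=6,interpolation=cv2.INTER_CUBIC))
a=cv2.imread("pics/a_side.png")[165:295,125:260]; cv2.imwrite("pics/z_side.png",cv2.resize(a,None,fx=4.6,fy=4.6,interpolation=cv2.INTER_CUBIC))
```

```text
(no output)
```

View pics/z_scene.png

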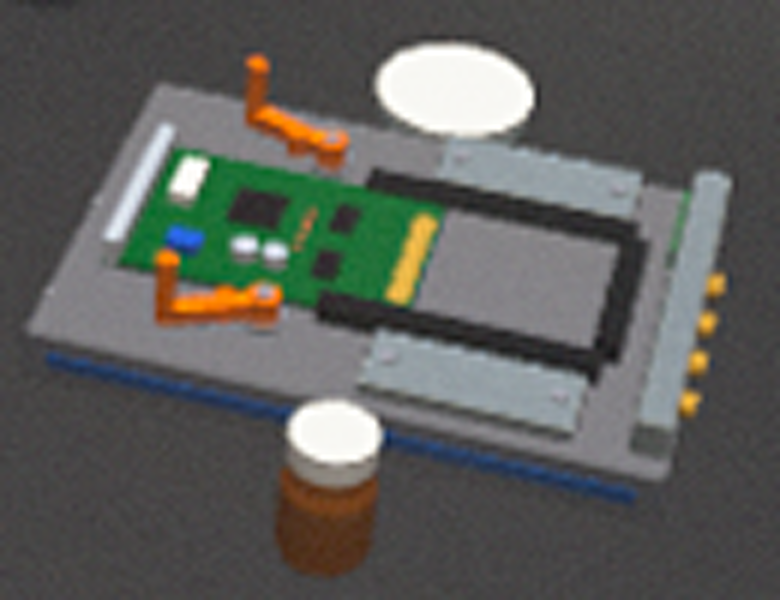

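View pics/z_side.png

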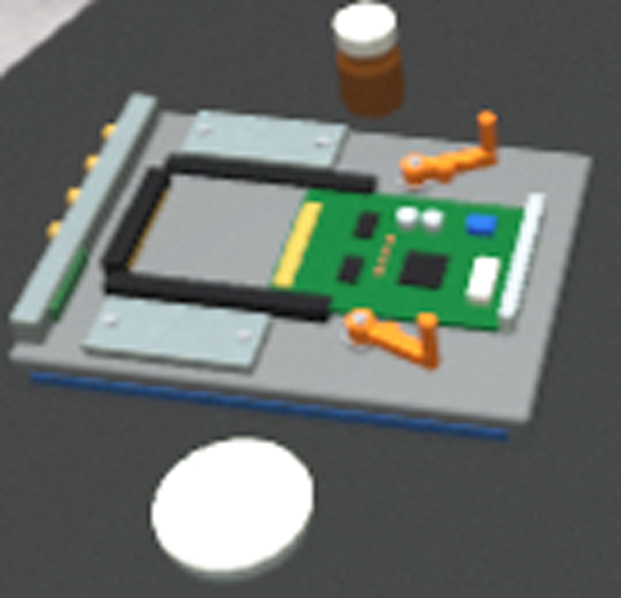

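```bash
cat > h.py <<'E'
import numpy as np
from workcell import manip
def ray(name,u,v):
    c=manip.calibration(name);K=np.array(c["intrinsics"]);T=np.array(c["world_from_camera"])
    d=np.array([(u-K[0,2])/K[0,0],-(v-K[1,2])/K[1,1],-1]);return T[:3,3],T[:3,:3]@d
def onz(name,u,v,z):
    o,d=ray(name,u,v);return (o+d*(z-o[2])/d[2])[:2]
def zs(p):return (255+(p[0]+.5)/6-.5,150+(p[1]+.5)/6-.5)
def zd(p):return (125+(p[0]+.5)/4.6-.5,165+(p[1]+.5)/4.6-.5)
def fit(A,B): # B=R A+t
    A=np.array(A);B=np.array(B);a=A-A.mean(0);b=B-B.mean(0)
    th=np.arctan2((a[:,0]*b[:,1]-a[:,1]*b[:,0]).sum(),(a*b).sum())
    R=np.array([[np.cos(th),-np.sin(th)],[np.sin(th),np.cos(th)]]);t=B.mean(0)-R@A.mean(0);return th,t,R
E
python3 - <<'E'
from h import *
S=[((160,85),(-.115,.11)),((28,332),(-.115,-.11)),((667,478),(.19,-.11))]
D=[((525,420),(-.115,.11)),((592,157),(-.115,-.11)),((12,357),(.19,.11))]
H=[((334,138),(-.009,.066)),((268,290),(-.009,-.066))]; HD=[((360,320),(-.009,.066)),((413,165),(-.009,-.066))]
A=[];B=[];tag=[]
for p,m in S: A.append(m);B.append(onz("scene",*zs(p),.03))
for p,m in D: A.append(m);B.append(onz("side",*zd(p),.03))
for p,m in H: A.append(m);B.append(onz("scene",*zs(p),.046))
for p,m in HD: A.append(m);B.append(onz("side",*zd(p),.046))
th,t,R=fit(A,B);print(th,t)
for a,b in zip(A,B): print(a,np.round((R.T@(b-t)-a)*1000,1))
for n,f,p,z in [("scene",zs,(258,60),.073),("scene",zs,(167,256),.073),("side",zd,(428,318),.073),("side",zd,(487,117),.073),
  ("scene",zs,(170,127),.046),("scene",zs,(112,237),.046),("side",zd,(532,197),.046),("side",zd,(509,318),.046)]:
    w=onz(n,*f(p),z);c=R.T@(w-t);print(n,p,np.round(w,4),np.round(c*1000,1))
jar=onz("scene",*zs((335,425)),.07);print("jar",jar,R.T@(jar-t),onz("side",*zd((365,22)),.07))
d=onz("scene",*zs((455,88)),.016);print("dish",d,R.T@(d-t))
E
```

```text
0.3425976284148894 [0.61512536 0.10677241]
(-0.115, 0.11) [ 4.1 -4.3]
(-0.115, -0.11) [ 3.  -1.2]
(0.19, -0.11) [-0.6  0.2]
(-0.115, 0.11) [ 1.2 -1. ]
(-0.115, -0.11) [-1.8  2.7]
(0.19, 0.11) [-4.9 -2.3]
(-0.009, 0.066) [0.8 3. ]
(-0.009, -0.066) [0.2 4.8]
(-0.009, 0.066) [-1.1 -1.4]
(-0.009, -0.066) [-0.9 -0.5]
scene (258, 60) [0.5353 0.1684] [-54.5  84.9]
scene (167, 256) [0.594  0.0083] [-53.  -85.7]
side (428, 318) [0.5356 0.1643] [-55.6  80.9]
side (487, 117) [0.5937 0.0057] [-54.1 -88. ]
scene (170, 127) [0.514  0.1232] [-89.7  49.4]
scene (112, 237) [0.5458 0.0314] [-90.6 -47.7]
side (532, 197) [0.5479 0.0306] [-88.9 -49.1]
side (509, 318) [0.5096 0.1228] [-94.   50.5]
jar [ 0.71751298 -0.03727709] [ 0.04804613 -0.17007367] [ 0.71709279 -0.04081618]
dish [0.58896929 0.2858853 ] [0.03553425 0.17749052]
```

The chassis origin comes out at about (0.615, 0.107) with a yaw of 19.6°. The board is about 91 mm short of home, and both levers stand at about 1.95 rad. I'll move to a hover behind the board and refine the fit with the wrist camera.

servo_tool:
  steps:
    - {"rot":[0,0,6.9],"xyz":[-0.013,-0.0135,0],"hand":0}
    - {"rot":[0,0,0],"xyz":[-0.026,-0.027,0.003],"hand":0}
    - {"rot":[0,0,0],"xyz":[-0.026,-0.027,0.003],"hand":0}
    - {"rot":[0,0,0],"xyz":[-0.026,-0.027,0.003],"hand":0}
    - {"rot":[0,0,0],"xyz":[-0.026,-0.027,0.003],"hand":0}
    - {"rot":[0,0,0],"xyz":[-0.026,-0.027,0.003],"hand":0}
    - {"rot":[0,0,0],"xyz":[-0.026,-0.027,0.003],"hand":0}
    - {"rot":[0,0,0],"xyz":[-0.026,-0.027,0.003],"hand":0}

```text
time_s: 0.82
eef_pos: [0.3577, -0.2158, 0.21]
orientation: [0.0, 0.817, -0.577, 0.0]
force: [0.0, -0.2, -0.4]
opening: 0.001
```

servo_tool:
  steps:
    - {"rot":[0,0,0],"xyz":[-0.026,-0.027,0.003],"hand":0}
    - {"rot":[0,0,0],"xyz":[-0.026,-0.027,0.003],"hand":0}
    - {"rot":[0,0,0],"xyz":[-0.026,-0.027,0.003],"hand":0}
    - {"rot":[0,0,0],"xyz":[-0.026,-0.027,0.003],"hand":0}
    - {"rot":[0,0,0],"xyz":[-0.026,-0.027,0.003],"hand":0}
    - {"rot":[0,0,0],"xyz":[-0.026,-0.027,0.003],"hand":0}
    - {"rot":[0,0,0],"xyz":[-0.026,-0.027,0.003],"hand":0}
    - {"rot":[0,0,0],"xyz":[-0.026,-0.027,0.003],"hand":0}

```text
time_s: 1.48
eef_pos: [0.4917, 0.0527, 0.1859]
orientation: [0.0, 0.817, -0.577, 0.0]
force: [1.0, -1.1, 1.2]
opening: 0.001
```

```bash
cat >> h.py <<'E'
from scipy.spatial.transform import Rotation as Ro
import json
def pose(s=None):
    s=s or manip.state();q=s["orientation"];return np.array(s["eef_pos"]),Ro.from_quat([q[1],q[2],q[3],q[0]]).as_matrix()
def wonz(p,Rm,u,v,z):
    c=manip.calibration("wrist");K=np.array(c["intrinsics"]);X=np.array(c["hand_eye"])
    x=u-K[0,2];y=v-K[1,2];r=np.hypot(x,y);a=r/K[0,0]
    d=np.array([np.sin(a)*x/r,-np.sin(a)*y/r,-np.cos(a)])
    o=p+Rm@X[:3,3];d=Rm@X[:3,:3]@d
    return (o+d*(z-o[2])/d[2])[:2]
E
python3 - <<'E'
from h import *
import cv2
s=manip.state();p,Rm=pose(s);print(s["time_s"],p,np.degrees(np.arctan2(Rm[1,0],Rm[0,0])),Rm[:,2],s["force"],s["opening"],s["q"])
im=manip.snapshot("wrist")[:,:,::-1];cv2.imwrite("pics/b.png",im);cv2.imwrite("pics/b2.png",cv2.resize(im,(800,600),interpolation=cv2.INTER_CUBIC))
np.savez("b.npz",p=p,R=Rm)
E
```

```text
1.4833 [0.4916527  0.05266278 0.18593553] -70.42663165421712 [-1.29325150e-04 -2.08872257e-04 -9.99999970e-01] [ 1.01545624 -1.13482474  1.18291955] 0.00132520968778095 [ 3.21277047e-02 -1.62577374e-02  1.56035961e+00 -2.04683933e-04
  1.59762675e+00  1.26129885e+00]
```

View pics/b2.png

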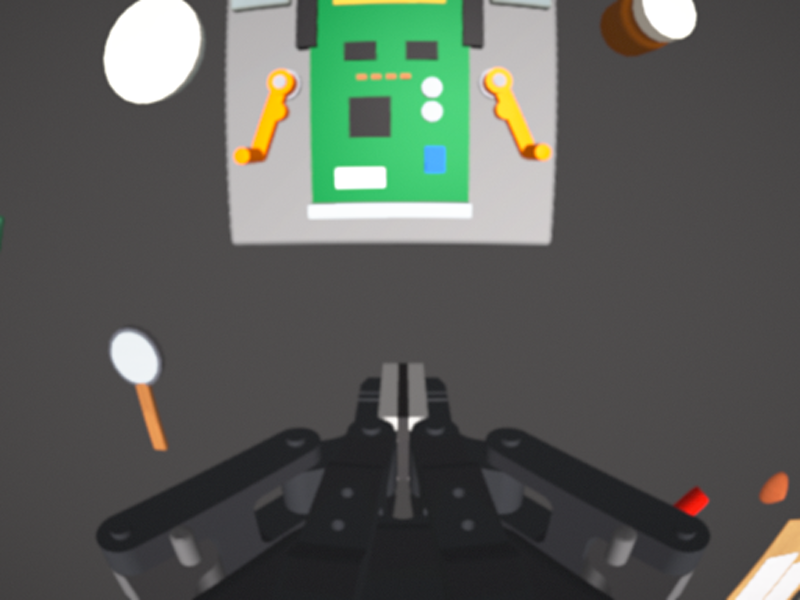

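The wrist view shows everything clearly, in the enlarged picture's pixels: chassis rear corners at (232,243) and (551,243), bar rear edge from (308,218) to (472,218), hinges at (281,81) and (497,81), and posts at (242,156) and (542,152).

Run:
```python
from h import *
b=np.load("b.npz");p,Rm=b["p"],b["R"];k=1.5625
f=lambda u,v,z:wonz(p,Rm,(u+.5)/k-.5,(v+.5)/k-.5,z)
A=[(-.115,.11),(-.115,-.11),(-.009,.066),(-.009,-.066)]
B=[f(232,243,.03),f(551,243,.03),f(281,81,.046),f(497,81,.046)]
th,t,R=fit(A,B);print(np.degrees(th),t)
for a,c in zip(A,B): print(np.round((R.T@(c-t)-a)*1000,1))
for n,u,v,z in [("barL",308,218,.046),("barR",472,218,.046),("postL",242,156,.073),("postR",542,152,.073),("tcp",0,0,0)]:
    w=f(u,v,z) if n!="tcp" else p[:2]
    c=R.T@(w-t);e=(c-np.array([-.009,.066*np.sign(c[1])]));print(n,np.round(c*1000,1),np.arctan2(-e[0],-e[1]*np.sign(c[1])),np.hypot(*e))
```

```text
19.45198625852957 [0.616162   0.10577895]
[ 1.1 -1.7]
[1.1 1.2]
[-0.7 -0.3]
[-1.6  0.9]
barL [-96.   50.3] 1.391781053560048 0.08841546147830986
barR [-96.1 -51.2] 1.4022153313990535 0.0883680310198693
postL [-55.4  82.2] 1.907251101396833 0.04916580282722409
postR [-53.6 -86.1] 1.9937142246253208 0.04891626201825578
tcp [-135.1   -8.6] 1.143740016895003 0.13853277310137257
```

servo_tool:
  steps:
    - {"rot":[0,0,0],"xyz":[-0.0086,0,0.037],"hand":0}
    - {"rot":[0,0,0],"xyz":[0,0,0.037],"hand":0}
    - {"rot":[0,0,0],"xyz":[0,0,0.037],"hand":0}
    - {"rot":[0,0,0],"xyz":[0,0,0.03],"hand":0}
    - {"rot":[0,0,0],"xyz":[0,0,0.008],"hand":0}
    - {"rot":[0,0,0],"xyz":[0,0,0],"hand":0}

```text
time_s: 2.03
eef_pos: [0.4866, 0.0587, 0.0349]
orientation: [0.002, 0.817, -0.577, -0.002]
force: [-0.6, -0.1, 1.2]
opening: -0.003
```

servo_tool:
  steps:
    - {"rot":[0,0,0],"xyz":[0,-0.008,0],"hand":0}
    - {"rot":[0,0,0],"xyz":[0,-0.006,0],"hand":0}
    - {"rot":[0,0,0],"xyz":[0,-0.004,0],"hand":0}
    - {"rot":[0,0,0],"xyz":[0,-0.004,0],"hand":0}
    - {"rot":[0,0,0],"xyz":[0,-0.004,0],"hand":0}
    - {"rot":[0,0,0],"xyz":[0,-0.004,0],"hand":0}
    - {"rot":[0,0,0],"xyz":[0,-0.004,0],"hand":0}

```text
time_s: 2.62
eef_pos: [0.5208, 0.0702, 0.0375]
orientation: [0.0, 0.817, -0.577, -0.0]
force: [-1.4, -1.2, 1.0]
opening: -0.002
```

```bash
cat >> h.py <<'E'
T0=np.array([.6162,.1058]);RC=(lambda a:np.array([[np.cos(a),-np.sin(a)],[np.sin(a),np.cos(a)]]))(np.radians(19.5))
def cpos(w):return np.round(RC.T@(np.array(w)[:2]-T0)*1000,1)
def look(name,cam="wrist"):
    import cv2
    s=manip.state();p,Rm=pose(s);print(s["time_s"],"cTCP",cpos(p),"z",round(p[2]*1e3,1),"Fc",np.round(RC.T@np.array(s["force"])[:2],1),round(s["force"][2],1),"M",np.round(s["moment"],2))
    im=manip.snapshot(cam)[:,:,::-1];cv2.imwrite(f"pics/{name}.png",im);cv2.imwrite(f"pics/{name}2.png",cv2.resize(im,(800,600),interpolation=cv2.INTER_CUBIC));np.savez(name+".npz",p=p,R=Rm)
E
python3 -c "
from h import *
look('c')"
```

```text
2.6167 cTCP [-101.8   -1.7] z 37.5 Fc [-1.7 -0.6] 1.0 M [-0.12  0.29  0.02]
```

View pics/c2.png

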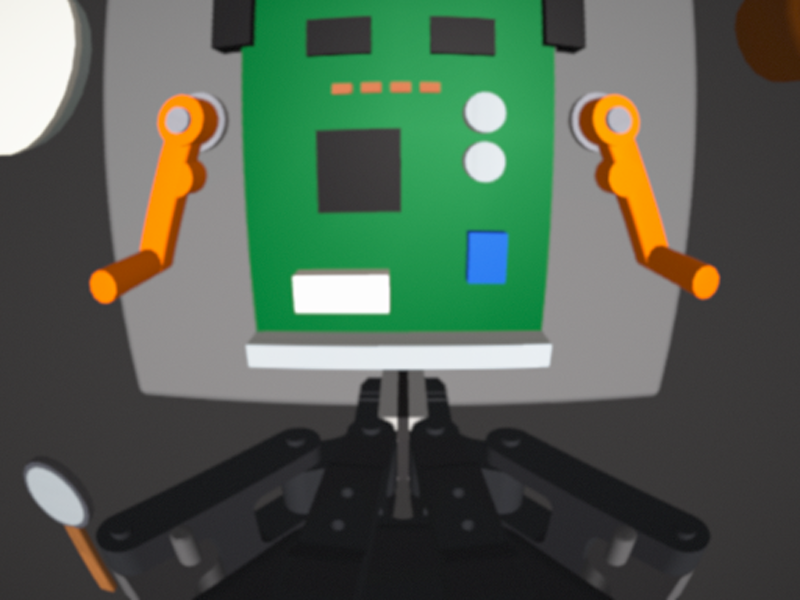

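The fingers are centred on the bar at (400,368), just about to touch it. I'll push on.

servo_tool:
  steps:
    - {"rot":[0,0,0],"xyz":[0,-0.005,0],"hand":0}
    - {"rot":[0,0,0],"xyz":[0,-0.005,0],"hand":0}
    - {"rot":[0,0,0],"xyz":[0,-0.005,0],"hand":0}
    - {"rot":[0,0,0],"xyz":[0,-0.005,0],"hand":0}
    - {"rot":[0,0,0],"xyz":[0,-0.005,0],"hand":0}
    - {"rot":[0,0,0],"xyz":[0,-0.005,0],"hand":0}
    - {"rot":[0,0,0],"xyz":[0,-0.005,0],"hand":0}
    - {"rot":[0,0,0],"xyz":[0,-0.005,0],"hand":0}

```text
time_s: 3.33
eef_pos: [0.5586, 0.0838, 0.0372]
orientation: [0.0, 0.817, -0.577, 0.0]
force: [-0.3, -0.3, 0.2]
opening: 0.004
```

```bash
python3 -c "
from h import *
look('d')"
```

```text
3.3333 cTCP [-61.6  -1.6] z 37.2 Fc [-0.4 -0.2] 0.2 M [-0.07  0.16  0.02]
```

View pics/d2.png

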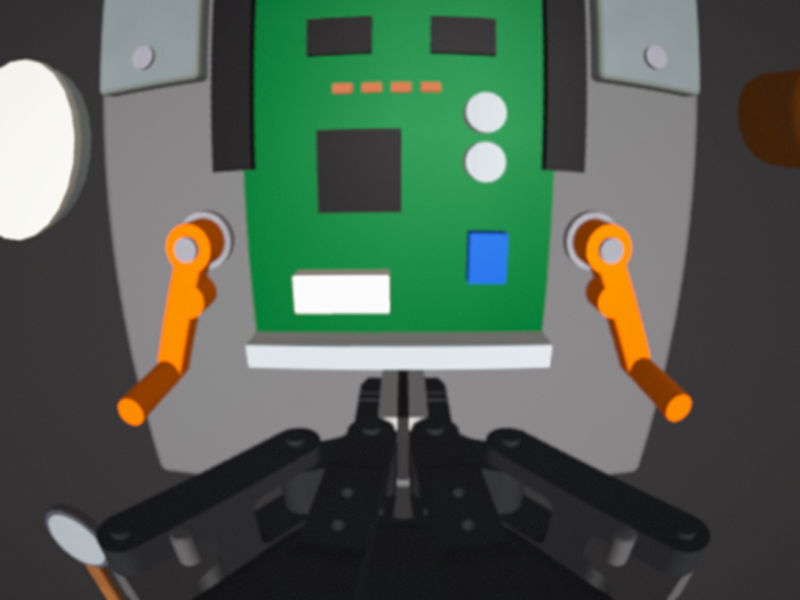

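Run:
```python
from h import *
b=np.load("d.npz");p,Rm=b["p"],b["R"];k=1.5625
f=lambda u,v,z:cpos(wonz(p,Rm,(u+.5)/k-.5,(v+.5)/k-.5,z))
print("bar",[f(247,366,z) for z in(.046,.05)],[f(551,366,z) for z in(.046,.05)])
print("posts",f(130,412,.073),f(679,407,.073))
print("hinge",f(185,250,.046),f(611,250,.046))
print("guides end",f(213,170,.041),f(586,170,.041))
print("knuckle",[f(100,533,z) for z in (.08,.1,.12)])
```

```text
bar [array([-50.6,  50.6]), array([-48.6,  49. ])] [array([-50.4, -50.8]), array([-48.4, -49.3])]
posts [-55.2  83. ] [-53.3 -86.8]
hinge [-10.7  67.7] [-10.7 -67.1]
guides end [13.7 58. ] [ 13.6 -58.5]
knuckle [array([-109.1,  112.8]), array([-84.,  90.]), array([-59. ,  67.2])]
```

servo_tool:
  steps:
    - {"rot":[0,0,0],"xyz":[0,-0.005,0],"hand":0}
    - {"rot":[0,0,0],"xyz":[0,-0.005,0],"hand":0}
    - {"rot":[0,0,0],"xyz":[0,-0.005,0],"hand":0}
    - {"rot":[0,0,0],"xyz":[0,-0.005,0],"hand":0}
    - {"rot":[0,0,0],"xyz":[0,-0.005,0],"hand":0}
    - {"rot":[0,0,0],"xyz":[0,-0.005,0],"hand":0}
    - {"rot":[0,0,0],"xyz":[0,-0.005,0],"hand":0}
    - {"rot":[0,0,0],"xyz":[0,-0.002,0],"hand":0}

```text
time_s: 4.05
eef_pos: [0.5937, 0.0962, 0.0373]
orientation: [-0.0, 0.817, -0.577, 0.0]
force: [-1.0, -1.2, 0.0]
opening: 0.001
```

servo_tool:
  steps:
    - {"rot":[0,0,0],"xyz":[0,-0.001,0],"hand":0}
    - {"rot":[0,0,0],"xyz":[0,-0.001,0],"hand":0}
    - {"rot":[0,0,0],"xyz":[0,-0.001,0],"hand":0}

```text
time_s: 4.3
eef_pos: [0.5958, 0.097, 0.0373]
orientation: [0.0, 0.817, -0.577, -0.0]
force: [-0.6, -0.9, 0.3]
opening: -0.001
```

servo_tool:
  steps:
    - {"rot":[0,0,0],"xyz":[0,-0.001,0],"hand":0}
    - {"rot":[0,0,0],"xyz":[0,-0.001,0],"hand":0}

```text
time_s: 4.47
eef_pos: [0.5977, 0.0976, 0.0373]
orientation: [0.0, 0.817, -0.577, 0.0]
force: [-0.1, 0.2, -0.4]
opening: -0.001
```

servo_tool:
  steps:
    - {"rot":[0,0,0],"xyz":[0,-0.001,0],"hand":0}

```text
time_s: 4.55
eef_pos: [0.5986, 0.098, 0.0373]
orientation: [0.0, 0.817, -0.577, -0.0]
force: [-4.1, -1.6, 2.0]
opening: -0.008
```

```bash
python3 -c "
from h import *
look('e')"
```

```text
4.55 cTCP [-19.2  -1.5] z 37.3 Fc [-4.4 -0.1] 2.0 M [-0.18  0.69  0.03]
```

View pics/e2.png

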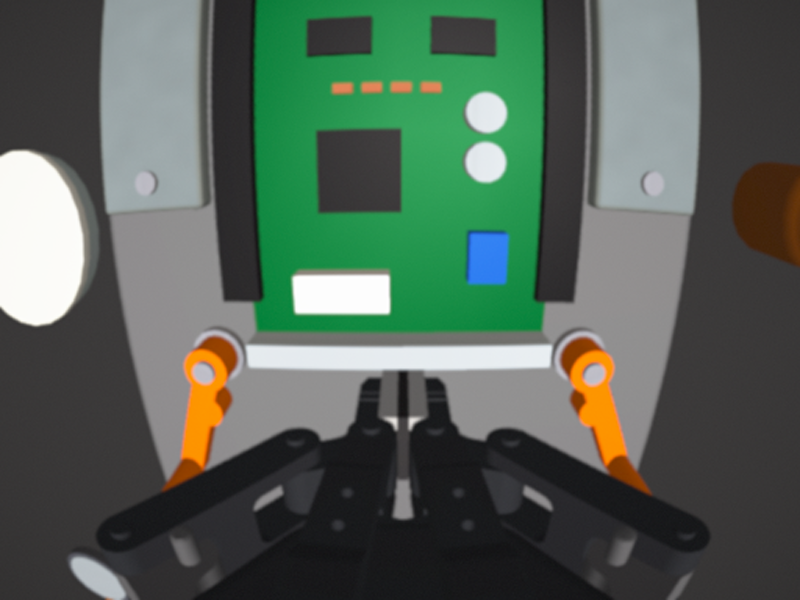

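Force has risen to 4.4 N at a board x of about -8 mm, which suggests connector contact. One small nudge should confirm it.

servo_tool:
  steps:
    - {"rot":[0,0,0],"xyz":[0,-0.0005,0],"hand":0}
    - {"rot":[0,0,0],"xyz":[0,0,0],"hand":0}

```text
time_s: 4.77
eef_pos: [0.5987, 0.098, 0.0373]
orientation: [0.001, 0.817, -0.577, -0.0]
force: [-5.4, -2.0, 2.7]
opening: 0.001
```

servo_tool:
  steps:
    - {"rot":[0,0,0],"xyz":[0,-0.0005,0],"hand":0}
    - {"rot":[0,0,0],"xyz":[0,0,0],"hand":0}

```text
time_s: 4.93
eef_pos: [0.5987, 0.098, 0.0373]
orientation: [0.001, 0.817, -0.577, -0.001]
force: [-7.4, -1.9, 3.9]
opening: -0.005
```

```bash
python3 -c "
from h import *
import cv2
look('f','side')
a=cv2.imread('pics/f.png')[165:295,125:260]; cv2.imwrite('pics/f_z.png',cv2.resize(a,None,fx=4.6,fy=4.6,interpolation=cv2.INTER_CUBIC))
look('g','scene')
a=cv2.imread('pics/g.png')[150:250,255:385]; cv2.imwrite('pics/g_z.png',cv2.resize(a,None,fx=6,fy=6,interpolation=cv2.INTER_CUBIC))
"
```

```text
4.9333 cTCP [-19.   -1.5] z 37.3 Fc [-7.6  0.6] 3.9 M [-0.28  1.13  0.01]
4.9833 cTCP [-19.1  -1.5] z 37.3 Fc [-7.   0.1] 4.9 M [-0.35  1.12 -0.02]
```

View pics/f_z.png

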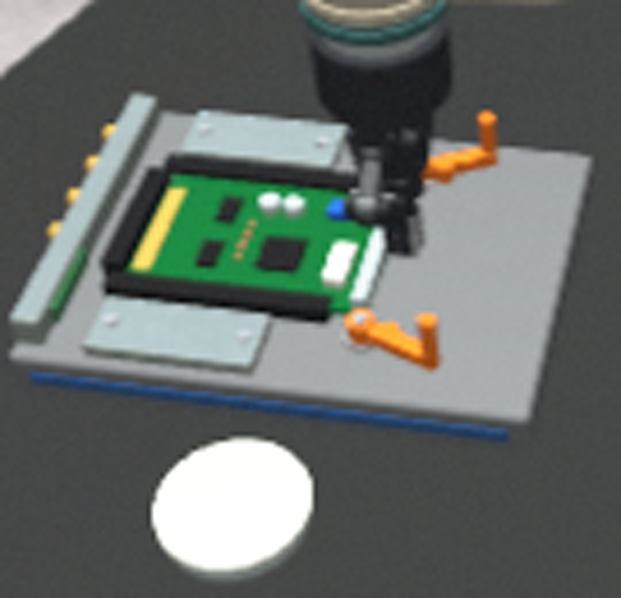

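View pics/g_z.png

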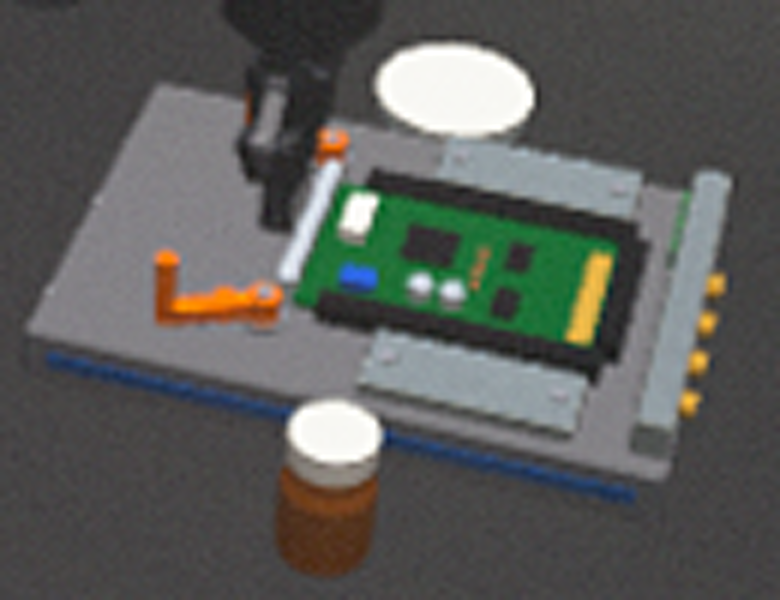

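The board is now against the connector and both levers are still out. Next I'll back off, lift, cross over to outside the left post and go down.

servo_tool:
  steps:
    - {"rot":[0,0,0],"xyz":[0,0.01,0],"hand":0}
    - {"rot":[0,0,0],"xyz":[0,0.03,0],"hand":0}
    - {"rot":[0,0,0],"xyz":[0,0,-0.035],"hand":0}
    - {"rot":[0,0,0],"xyz":[0,0,-0.035],"hand":0}
    - {"rot":[0,0,0],"xyz":[-0.038,0,-0.015],"hand":0}
    - {"rot":[0,0,0],"xyz":[-0.038,0,0],"hand":0}
    - {"rot":[0,0,0],"xyz":[-0.038,0,0],"hand":0}
    - {"rot":[0,0,0],"xyz":[0,0,0],"hand":0}

```text
time_s: 5.7
eef_pos: [0.5221, 0.1978, 0.1231]
orientation: [-0.002, 0.818, -0.575, -0.0]
force: [-0.2, 0.6, -0.5]
opening: -0.0
```

```bash
python3 -c "
from h import *
look('i')"
```

```text
5.7 cTCP [-58.  118.1] z 123.1 Fc [-0.   0.6] -0.5 M [ 0.02 -0.02 -0.03]
```

View pics/i2.png

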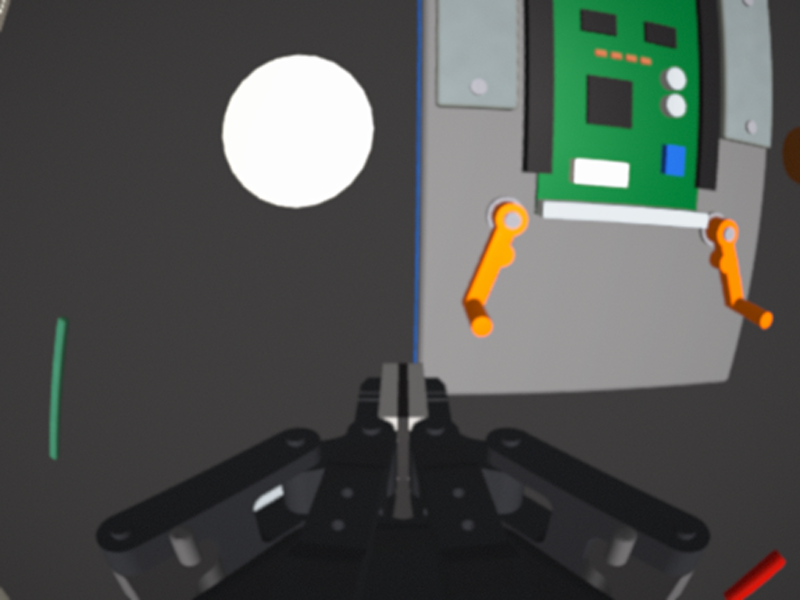

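servo_tool:
  steps:
    - {"rot":[0,0,0],"xyz":[0,0,0.03],"hand":0}
    - {"rot":[0,0,0],"xyz":[0,0,0.03],"hand":0}
    - {"rot":[0,0,0],"xyz":[0,0,0.01],"hand":0}
    - {"rot":[0,0,0],"xyz":[0,0,0],"hand":0}
    - {"rot":[0,0,0],"xyz":[0,0,0],"hand":0}

```text
time_s: 6.17
eef_pos: [0.5242, 0.1918, 0.0527]
orientation: [0.0, 0.817, -0.577, 0.0]
force: [-0.4, -0.9, 0.5]
opening: 0.001
```

```bash
python3 -c "
from h import *
look('j')"
```

```text
6.1667 cTCP [-58.  111.8] z 52.7 Fc [-0.7 -0.7] 0.5 M [-0.05  0.04 -0.06]
```

View pics/j2.png

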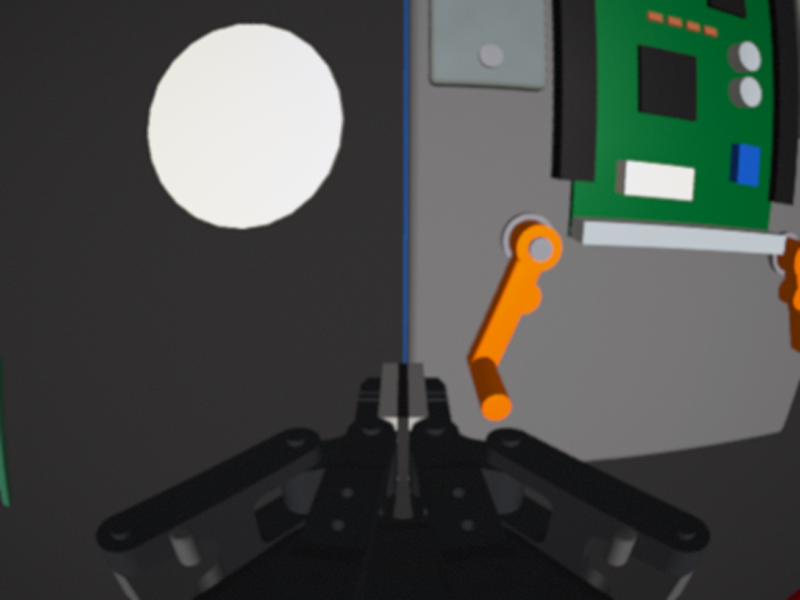

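servo_tool:
  steps:
    - {"rot":[0,0,0],"xyz":[0.006,0.001,0],"hand":0}
    - {"rot":[0,0,0],"xyz":[0.006,0.001,0],"hand":0}
    - {"rot":[0,0,0],"xyz":[0.005,0,0],"hand":0}
    - {"rot":[0,0,0],"xyz":[0.005,0,0],"hand":0}
    - {"rot":[0,0,0],"xyz":[0.005,0,0],"hand":0}
    - {"rot":[0,0,0],"xyz":[0.005,0,0],"hand":0}
    - {"rot":[0,0,0],"xyz":[0,0,0],"hand":0}

```text
time_s: 6.8
eef_pos: [0.5332, 0.1605, 0.0524]
orientation: [-0.0, 0.817, -0.577, 0.0]
force: [0.0, 0.2, 0.8]
opening: 0.001
```

```bash
python3 -c "
from h import *
look('k')"
```

```text
6.8 cTCP [-60.   79.3] z 52.4 Fc [0.1 0.2] 0.8 M [-0.02 -0.04  0.01]
```

View pics/k2.png

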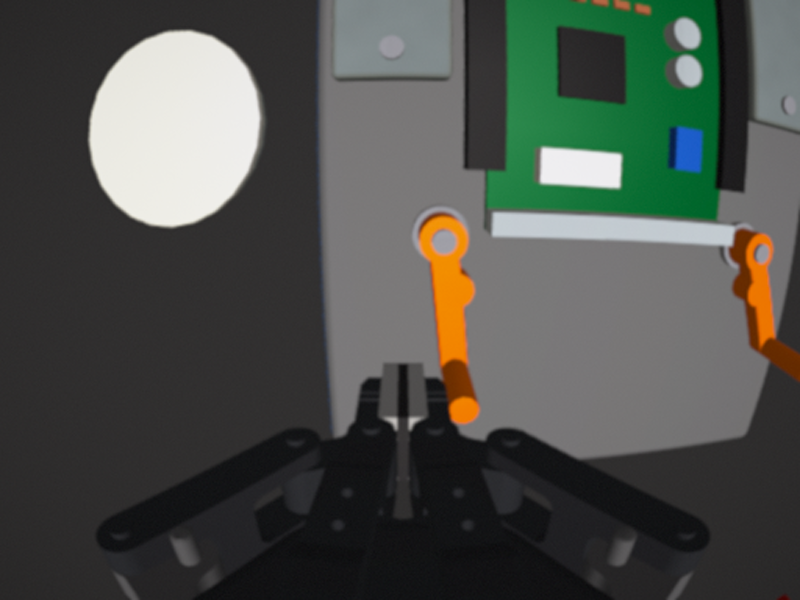

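```bash
cat >> h.py <<'E'
def pt(name,u,v,z,k=1.5625):
    b=np.load(name+".npz");return cpos(wonz(b["p"],b["R"],(u+.5)/k-.5,(v+.5)/k-.5,z))
def lev(c):
    s=np.sign(c[1]);e=(c[0]+9,c[1]-66*s);return round(np.arctan2(-e[0],-e[1]*s),2)
E
python3 -c "
from h import *
c=pt('k',464,411,.073);print(c,lev(c),pt('k',443,241,.046))"
```

```text
[-58.   60.5] 1.46 [-10.4  66.2]
```

servo_tool:
  steps:
    - {"rot":[0,0,0],"xyz":[0.006,-0.0017,0],"hand":0}
    - {"rot":[0,0,0],"xyz":[0.006,-0.0017,0],"hand":0}
    - {"rot":[0,0,0],"xyz":[0.0043,-0.0022,0],"hand":0}
    - {"rot":[0,0,0],"xyz":[0.0043,-0.0022,0],"hand":0}
    - {"rot":[0,0,0],"xyz":[0.0038,-0.003,0],"hand":0}
    - {"rot":[0,0,0],"xyz":[0.0038,-0.003,0],"hand":0}
    - {"rot":[0,0,0],"xyz":[0,0,0],"hand":0}

```text
time_s: 7.43
eef_pos: [0.5559, 0.139, 0.0522]
orientation: [-0.0, 0.817, -0.577, 0.0]
force: [-0.2, 0.2, -0.2]
opening: -0.002
```

```bash
python3 -c "
from h import *
look('l')"
```

```text
7.4333 cTCP [-45.8  51.4] z 52.2 Fc [-0.2  0.3] -0.2 M [ 0.    0.02 -0.  ]
```

View pics/l2.png

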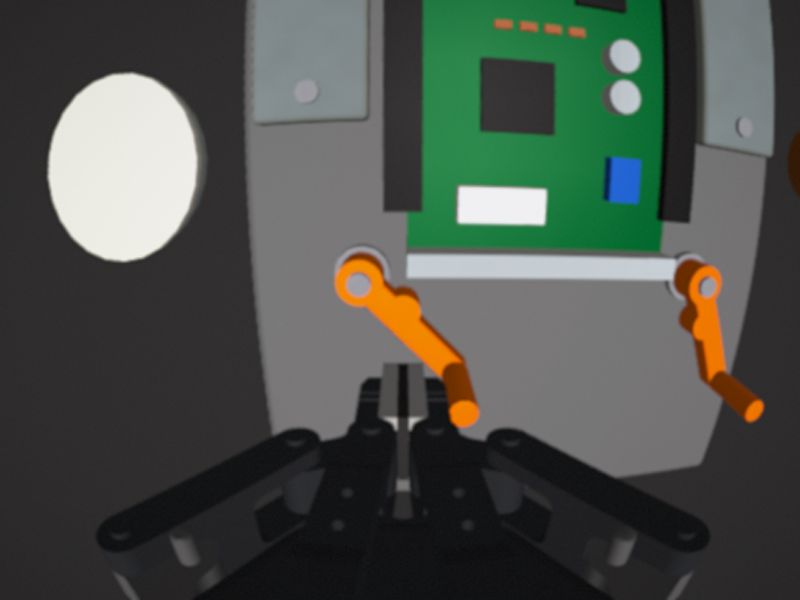

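servo_tool:
  steps:
    - {"rot":[0,0,0],"xyz":[0.0025,-0.0031,0],"hand":0}
    - {"rot":[0,0,0],"xyz":[0.0025,-0.0031,0],"hand":0}
    - {"rot":[0,0,0],"xyz":[0.0025,-0.0031,0],"hand":0}
    - {"rot":[0,0,0],"xyz":[0,0,0],"hand":0}
    - {"rot":[0,0,0],"xyz":[-0.01,0.004,0],"hand":0}
    - {"rot":[0,0,0],"xyz":[0,0,-0.03],"hand":0}
    - {"rot":[0,0,0],"xyz":[0,0,-0.035],"hand":0}
    - {"rot":[0,0,0],"xyz":[0,0,0],"hand":0}

```text
time_s: 8.15
eef_pos: [0.5622, 0.1448, 0.1251]
orientation: [-0.004, 0.817, -0.577, 0.004]
force: [1.0, 0.2, 2.0]
opening: 0.001
```

```bash
python3 -c "
from h import *
look('m')"
```

```text
8.15 cTCP [-37.9  54.8] z 125.1 Fc [ 1.  -0.2] 2.0 M [-0.02  0.01  0.  ]
```

View pics/m2.png

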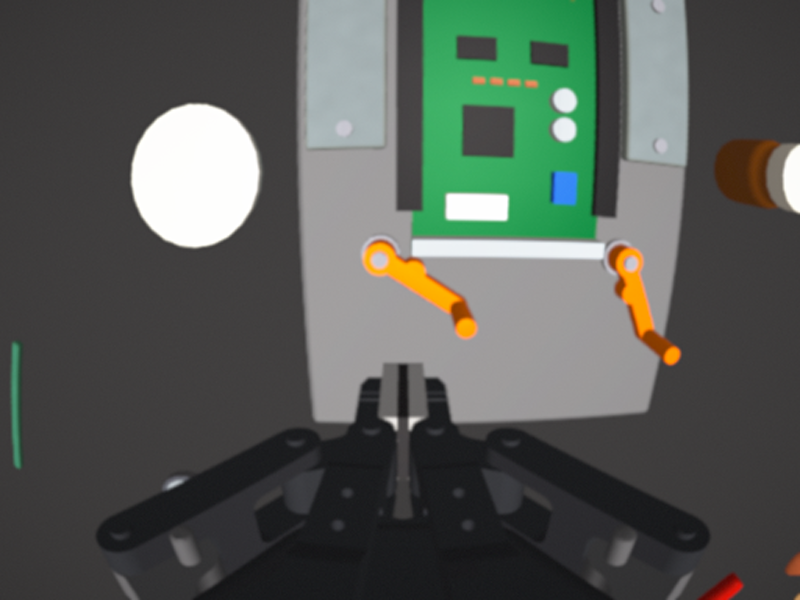

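servo_tool:
  steps:
    - {"rot":[0,0,0],"xyz":[0.034,0.004,0],"hand":0}
    - {"rot":[0,0,0],"xyz":[0.034,0.004,0],"hand":0}
    - {"rot":[0,0,0],"xyz":[0.034,0.004,0],"hand":0}
    - {"rot":[0,0,0],"xyz":[0.034,0.004,0],"hand":0}
    - {"rot":[0,0,0],"xyz":[0.034,0.004,0],"hand":0}
    - {"rot":[0,0,0],"xyz":[0,0,0],"hand":0}
    - {"rot":[0,0,0],"xyz":[0,0,0.03],"hand":0}

```text
time_s: 8.78
eef_pos: [0.6006, -0.0252, 0.0927]
orientation: [-0.003, 0.816, -0.578, 0.005]
force: [0.6, -0.3, 1.6]
opening: 0.001
```

servo_tool:
  steps:
    - {"rot":[0,0,0],"xyz":[0,0,0.025],"hand":0}
    - {"rot":[0,0,0],"xyz":[0,0,0.01],"hand":0}
    - {"rot":[0,0,0],"xyz":[0,0,0],"hand":0}
    - {"rot":[0,0,0],"xyz":[0,0,0],"hand":0}

```text
time_s: 9.12
eef_pos: [0.5971, -0.0227, 0.0524]
orientation: [0.0, 0.817, -0.577, -0.0]
force: [-0.5, 0.4, 0.4]
opening: -0.003
```

```bash
python3 -c "
from h import *
look('n');c=pt('m',466,328,.073);print(c,lev(c))"
```

```text
9.1167 cTCP [ -60.9 -114.7] z 52.4 Fc [-0.3  0.5] 0.4 M [ 0.01 -0.01  0.03]
[-36.2  26. ] 0.6
```

View pics/n2.png

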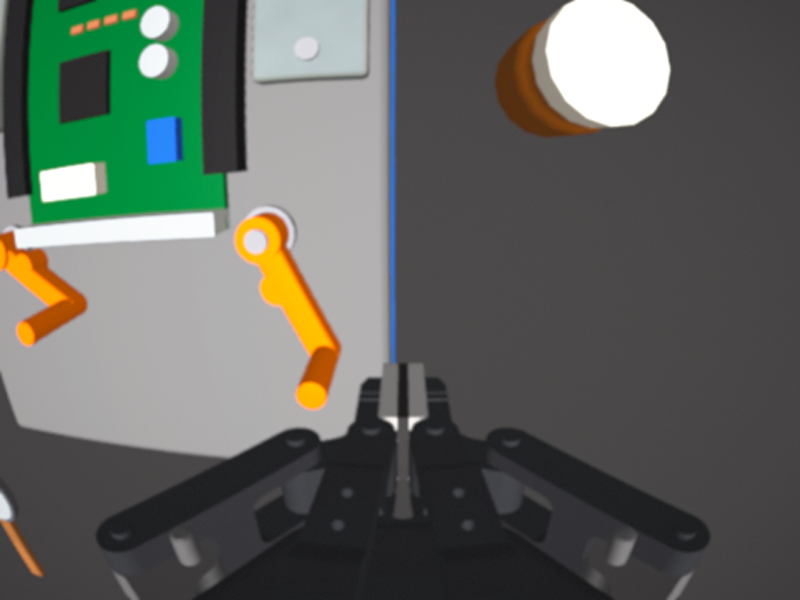

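The right post at (312,395) is inboard of the fingers. I'll mirror the left-side push.

servo_tool:
  steps:
    - {"rot":[0,0,0],"xyz":[-0.005,0,0],"hand":0}
    - {"rot":[0,0,0],"xyz":[-0.005,0,0],"hand":0}
    - {"rot":[0,0,0],"xyz":[-0.005,0,0],"hand":0}
    - {"rot":[0,0,0],"xyz":[-0.005,0,0],"hand":0}
    - {"rot":[0,0,0],"xyz":[-0.005,0,0],"hand":0}
    - {"rot":[0,0,0],"xyz":[-0.005,0,0],"hand":0}
    - {"rot":[0,0,0],"xyz":[-0.005,0,0],"hand":0}

```text
time_s: 9.75
eef_pos: [0.5856, 0.0101, 0.0529]
orientation: [-0.0, 0.817, -0.577, 0.001]
force: [-1.5, -3.3, 0.6]
opening: 0.001
```

servo_tool:
  steps:
    - {"rot":[0,0,0],"xyz":[-0.006,-0.0017,0],"hand":0}
    - {"rot":[0,0,0],"xyz":[-0.006,-0.0017,0],"hand":0}
    - {"rot":[0,0,0],"xyz":[-0.0043,-0.0022,0],"hand":0}
    - {"rot":[0,0,0],"xyz":[-0.0043,-0.0022,0],"hand":0}
    - {"rot":[0,0,0],"xyz":[-0.0038,-0.003,0],"hand":0}
    - {"rot":[0,0,0],"xyz":[-0.0038,-0.003,0],"hand":0}
    - {"rot":[0,0,0],"xyz":[0,0,0],"hand":0}

```text
time_s: 10.33
eef_pos: [0.5894, 0.042, 0.0522]
orientation: [-0.0, 0.817, -0.576, -0.0]
force: [0.2, 0.7, -0.6]
opening: 0.0
```

```bash
python3 -c "
from h import *
look('o')"
```

```text
10.3333 cTCP [-46.5 -51.2] z 52.2 Fc [0.4 0.6] -0.6 M [-0.06 -0.   -0.02]
```

View pics/o2.png

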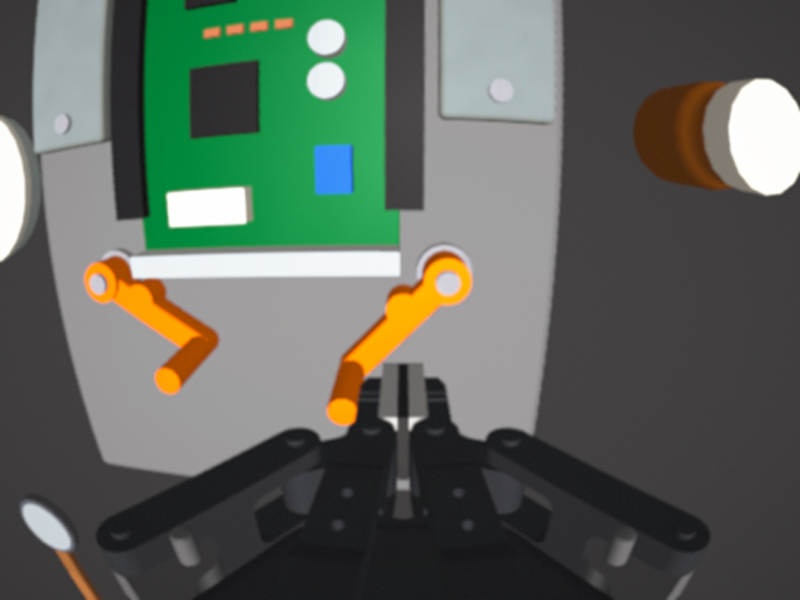

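servo_tool:
  steps:
    - {"rot":[0,0,0],"xyz":[-0.0025,-0.0031,0],"hand":0}
    - {"rot":[0,0,0],"xyz":[-0.0025,-0.0031,0],"hand":0}
    - {"rot":[0,0,0],"xyz":[-0.0025,-0.0031,0],"hand":0}
    - {"rot":[0,0,0],"xyz":[0,0,0],"hand":0}
    - {"rot":[0,0,0],"xyz":[0.01,0.004,0],"hand":0}
    - {"rot":[0,0,0],"xyz":[0,0,-0.03],"hand":0}
    - {"rot":[0,0,0],"xyz":[0,0.01,-0.035],"hand":0}
    - {"rot":[0,0,0],"xyz":[0,0.01,0],"hand":0.028}

```text
time_s: 11.05
eef_pos: [0.5792, 0.0333, 0.1249]
orientation: [-0.004, 0.817, -0.577, 0.005]
force: [1.4, -0.4, 1.7]
opening: 0.129
```

servo_tool:
  steps:
    - {"rot":[0,0,0],"xyz":[-0.027,0.01,0],"hand":0.028}
    - {"rot":[0,0,0],"xyz":[-0.027,0,0],"hand":0.028}
    - {"rot":[0,0,0],"xyz":[0,0,0],"hand":0.028}
    - {"rot":[0,0,0],"xyz":[0,0,0],"hand":0.028}

```text
time_s: 11.38
eef_pos: [0.5484, 0.0818, 0.1176]
orientation: [-0.0, 0.817, -0.576, 0.0]
force: [-0.2, 0.4, 0.1]
opening: 0.328
```

```bash
python3 -c "
from h import *
look('p')"
```

```text
11.3833 cTCP [-71.9  -0. ] z 117.6 Fc [-0.1  0.4] 0.1 M [0.01 0.   0.01]
```

View pics/p2.png

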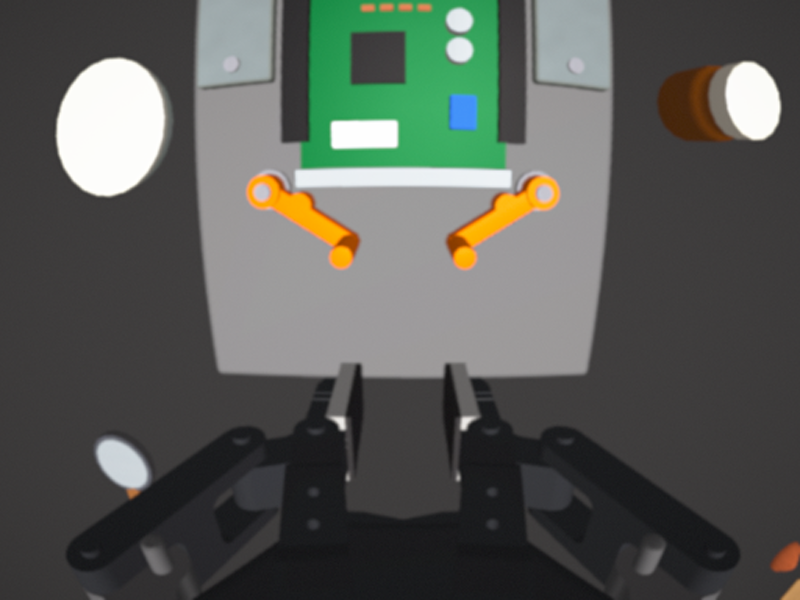

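Both levers are at about 0.6 rad and symmetric, with posts at (341,257) and (465,257). I'll lower, adjust the opening and push both posts forward together.

servo_tool:
  steps:
    - {"rot":[0,0,0],"xyz":[0,0,0.03],"hand":0.036}
    - {"rot":[0,0,0],"xyz":[0,0,0.03],"hand":0.036}
    - {"rot":[0,0,0],"xyz":[0,0,0.006],"hand":0.036}
    - {"rot":[0,0,0],"xyz":[0,-0.006,0],"hand":0.036}
    - {"rot":[0,0,0],"xyz":[0,-0.006,0],"hand":0.036}
    - {"rot":[0,0,0],"xyz":[0,-0.003,0],"hand":0.036}
    - {"rot":[0,0,0],"xyz":[0,0,0],"hand":0.036}

```text
time_s: 12.02
eef_pos: [0.5648, 0.0864, 0.0534]
orientation: [-0.001, 0.817, -0.577, 0.002]
force: [1.8, 0.3, 0.3]
opening: 0.418
```

```bash
python3 -c "
from h import *
look('r')"
```

```text
12.0167 cTCP [-55.   -1.1] z 53.4 Fc [ 1.8 -0.3] 0.3 M [-0.04 -0.01 -0.03]
```

View pics/r2.png

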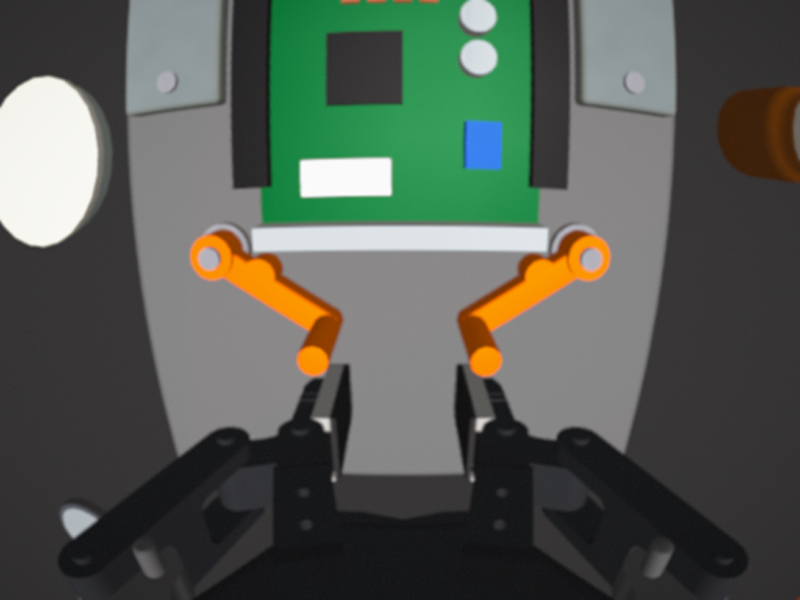

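servo_tool:
  steps:
    - {"rot":[0,0,0],"xyz":[0,-0.003,0],"hand":0.036}
    - {"rot":[0,0,0],"xyz":[0,-0.003,0],"hand":0.036}
    - {"rot":[0,0,0],"xyz":[0,-0.003,0],"hand":0.035}
    - {"rot":[0,0,0],"xyz":[0,-0.003,0],"hand":0.034}
    - {"rot":[0,0,0],"xyz":[0,0,0],"hand":0.034}

```text
time_s: 12.48
eef_pos: [0.5729, 0.0883, 0.0517]
orientation: [0.003, 0.817, -0.577, -0.001]
force: [-10.9, -9.0, 7.8]
opening: 0.398
```

```bash
python3 -c "
from h import *
look('s')"
```

```text
12.4833 cTCP [-46.7  -2. ] z 51.7 Fc [-13.2  -4.8] 7.8 M [-1.32  1.64  0.04]
```

View pics/s2.png

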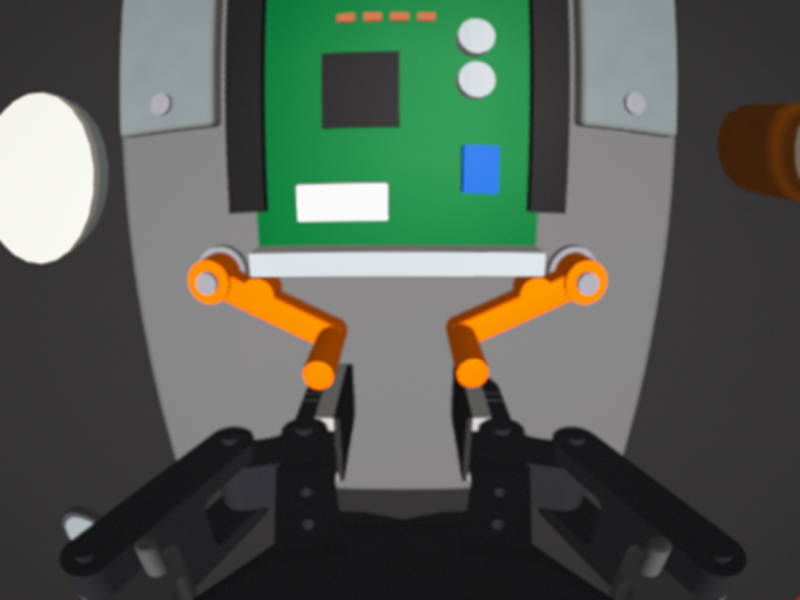

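servo_tool:
  steps:
    - {"rot":[0,0,0],"xyz":[-0.001,-0.003,0],"hand":0.034}
    - {"rot":[0,0,0],"xyz":[0,-0.003,0],"hand":0.034}
    - {"rot":[0,0,0],"xyz":[0,-0.003,0],"hand":0.034}
    - {"rot":[0,0,0],"xyz":[0,0,0],"hand":0.034}

```text
time_s: 12.87
eef_pos: [0.5821, 0.0882, 0.0521]
orientation: [0.005, 0.816, -0.578, 0.002]
force: [-7.1, -25.2, 8.2]
opening: 0.398
```

```bash
python3 -c "
from h import *
look('t')"
```

```text
12.8667 cTCP [-38.   -5.2] z 52.1 Fc [-15.1 -21.4] 8.2 M [-3.9   1.11 -0.05]
```

View pics/t2.png

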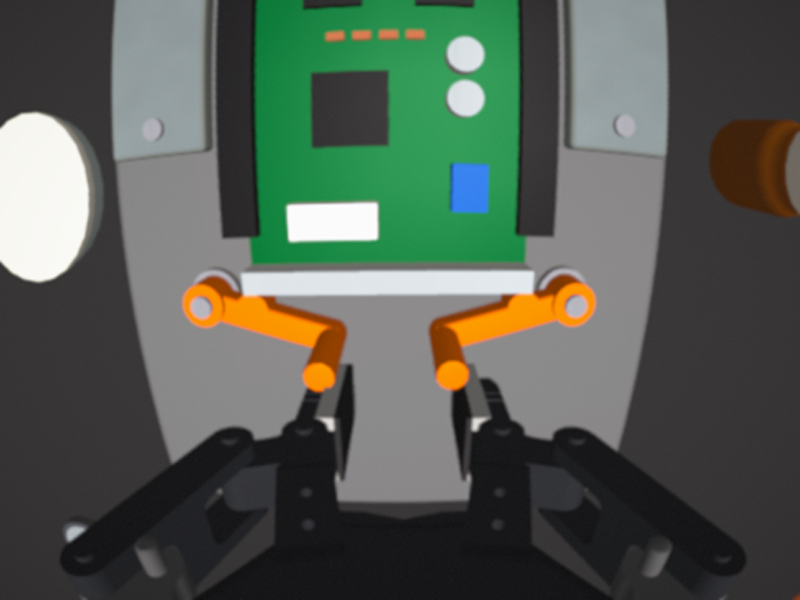

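The left post has caught on the outside step of the left pad, giving about 21 N sideways. I'll back off and finish one lever at a time with the fingers shut.

servo_tool:
  steps:
    - {"rot":[0,0,0],"xyz":[0,0.005,0],"hand":0.034}
    - {"rot":[0,0,0],"xyz":[0,0.012,0],"hand":0.034}
    - {"rot":[0,0,0],"xyz":[0,0.012,0],"hand":0.0}
    - {"rot":[0,0,0],"xyz":[0,0,0],"hand":0.0}
    - {"rot":[0,0,0],"xyz":[0,0,0],"hand":0.0}
    - {"rot":[0,0,0],"xyz":[0,0,0],"hand":0.0}
    - {"rot":[0,0,0],"xyz":[0,0,0],"hand":0.0}

```text
time_s: 13.5
eef_pos: [0.5555, 0.0848, 0.0515]
orientation: [-0.0, 0.817, -0.577, 0.0]
force: [0.3, -0.1, -0.4]
opening: 0.0
```

```bash
python3 -c "
from h import *
look('u')"
```

```text
13.5 cTCP [-64.3   0.5] z 51.5 Fc [ 0.3 -0.1] -0.4 M [ 0.04 -0.01 -0.04]
```

View pics/u2.png

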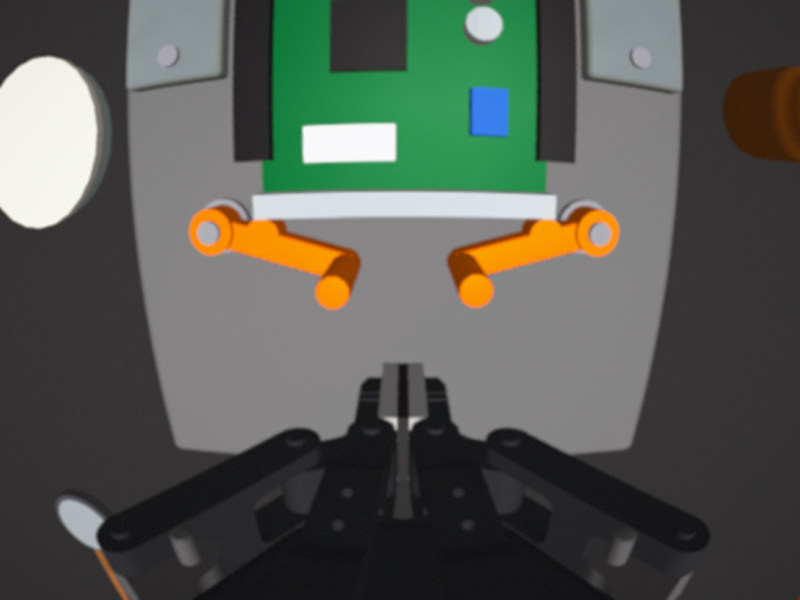

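```bash
python3 -c "
from h import *
for u,v in((332,293),(475,293)):
  c=pt('u',u,v,.073);print(c,lev(c))
print(pt('u',253,218,.046),pt('u',555,218,.046))"
```

```text
[-23.8  20.2] 0.31
[-23.8 -19.3] 0.31
[-6.1 50.4] [ -5.9 -50. ]
```

servo_tool:
  steps:
    - {"rot":[0,0,0],"xyz":[-0.0185,0,0],"hand":0}
    - {"rot":[0,0,0],"xyz":[0,-0.01,0],"hand":0}
    - {"rot":[0,0,0],"xyz":[0,-0.01,0],"hand":0}
    - {"rot":[0,0,0],"xyz":[0,-0.003,0],"hand":0}
    - {"rot":[0,0,0],"xyz":[0,-0.003,0],"hand":0}
    - {"rot":[0,0,0],"xyz":[0,-0.003,0],"hand":0}
    - {"rot":[0,0,0],"xyz":[0,-0.003,0],"hand":0}
    - {"rot":[0,0,0],"xyz":[0,-0.002,0],"hand":0}

```text
time_s: 14.22
eef_pos: [0.5801, 0.1118, 0.0509]
orientation: [0.002, 0.817, -0.577, -0.0]
force: [-3.9, -6.8, 1.5]
opening: -0.001
```

servo_tool:
  steps:
    - {"rot":[0,0,0],"xyz":[0,-0.002,0],"hand":0}
    - {"rot":[0,0,0],"xyz":[0,0,0],"hand":0}

```text
time_s: 14.38
eef_pos: [0.582, 0.1125, 0.0507]
orientation: [0.002, 0.817, -0.577, -0.0]
force: [-2.3, -5.0, 0.8]
opening: -0.001
```

```bash
python3 -c "
from h import *
look('v')"
```

```text
14.3833 cTCP [-30.   17.7] z 50.7 Fc [-3.8 -3.9] 0.8 M [-0.76  0.47 -0.05]
```

View pics/v2.png

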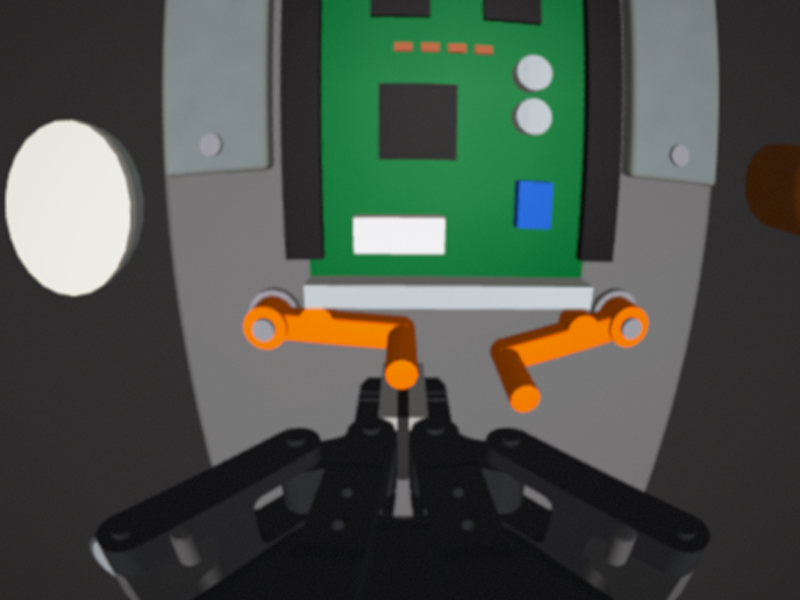

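servo_tool:
  steps:
    - {"rot":[0,0,0],"xyz":[0,-0.002,0],"hand":0}
    - {"rot":[0,0,0],"xyz":[0,-0.001,0],"hand":0}
    - {"rot":[0,0,0],"xyz":[0,-0.001,0],"hand":0}
    - {"rot":[0,0,0],"xyz":[0,-0.001,0],"hand":0}

```text
time_s: 14.77
eef_pos: [0.5861, 0.1135, 0.0507]
orientation: [0.003, 0.817, -0.577, -0.001]
force: [-9.1, -9.6, 4.4]
opening: -0.005
```

servo_tool:
  steps:
    - {"rot":[0,0,0],"xyz":[0,-0.001,0],"hand":0}
    - {"rot":[0,0,0],"xyz":[0,-0.001,0],"hand":0}

```text
time_s: 14.93
eef_pos: [0.5865, 0.1136, 0.0505]
orientation: [0.005, 0.816, -0.577, -0.002]
force: [-18.5, -11.8, 9.0]
opening: 0.003
```

servo_tool:
  steps:
    - {"rot":[0,0,0],"xyz":[0,-0.001,0],"hand":0}
    - {"rot":[0,0,0],"xyz":[0,0,0],"hand":0}

```text
time_s: 15.1
eef_pos: [0.5866, 0.1136, 0.0505]
orientation: [0.005, 0.816, -0.577, -0.003]
force: [-19.9, -12.9, 10.8]
opening: -0.001
```

```bash
python3 -c "
from h import *
look('w')"
```

```text
15.1 cTCP [-25.3  17.2] z 50.5 Fc [-23.   -5.6] 10.8 M [-1.99  3.14  0.01]
```

View pics/w2.png

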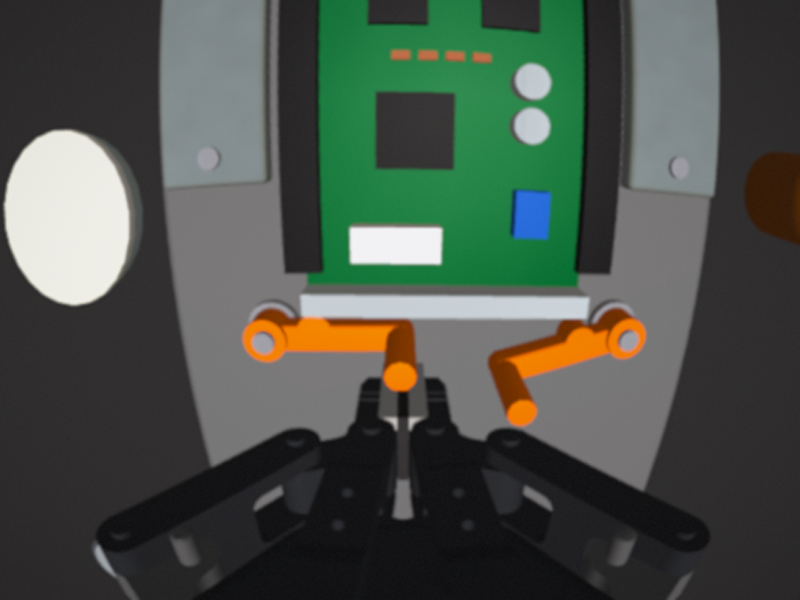

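Left lever is at its stop: TCP at x = -25.3 mm, with force climbing sharply to 23 N. Now the right one.

servo_tool:
  steps:
    - {"rot":[0,0,0],"xyz":[0,0.004,0],"hand":0}
    - {"rot":[0,0,0],"xyz":[0,0.018,0],"hand":0}
    - {"rot":[0,0,0],"xyz":[0,0.018,0],"hand":0}
    - {"rot":[0,0,0],"xyz":[0.019,0,0],"hand":0}
    - {"rot":[0,0,0],"xyz":[0.0185,0,0],"hand":0}
    - {"rot":[0,0,0],"xyz":[0,0,0],"hand":0}
    - {"rot":[0,0,0],"xyz":[0,-0.01,0],"hand":0}
    - {"rot":[0,0,0],"xyz":[0,-0.008,0],"hand":0}

```text
time_s: 15.82
eef_pos: [0.5821, 0.074, 0.0513]
orientation: [-0.0, 0.817, -0.577, -0.0]
force: [1.0, -0.5, -0.6]
opening: -0.005
```

```bash
python3 -c "
from h import *
look('x')"
```

```text
15.8167 cTCP [-42.7 -18.6] z 51.3 Fc [ 0.7 -0.8] -0.6 M [ 0.01 -0.05 -0.01]
```

View pics/x2.png

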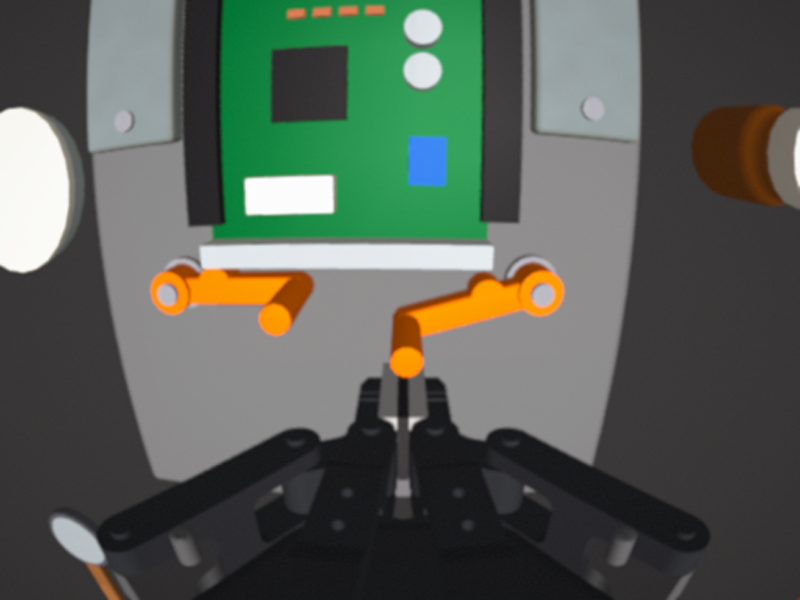

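Aligned behind the right post, at (407,362) in the picture. Pushing in.

servo_tool:
  steps:
    - {"rot":[0,0,0],"xyz":[0,-0.003,0],"hand":0}
    - {"rot":[0,0,0],"xyz":[0,-0.003,0],"hand":0}
    - {"rot":[0,0,0],"xyz":[0,-0.003,0],"hand":0}
    - {"rot":[0,0,0],"xyz":[0,-0.003,0],"hand":0}
    - {"rot":[0,0,0],"xyz":[0,-0.002,0],"hand":0}
    - {"rot":[0,0,0],"xyz":[0,-0.002,0],"hand":0}

```text
time_s: 16.37
eef_pos: [0.5965, 0.0797, 0.0508]
orientation: [0.001, 0.817, -0.577, -0.001]
force: [-6.6, 2.4, 0.8]
opening: -0.001
```

servo_tool:
  steps:
    - {"rot":[0,0,0],"xyz":[0,-0.001,0],"hand":0}
    - {"rot":[0,0,0],"xyz":[0,-0.001,0],"hand":0}
    - {"rot":[0,0,0],"xyz":[0,-0.001,0],"hand":0}

```text
time_s: 16.62
eef_pos: [0.598, 0.0804, 0.0507]
orientation: [0.002, 0.817, -0.577, -0.002]
force: [-15.5, 0.3, 5.6]
opening: 0.003
```

servo_tool:
  steps:
    - {"rot":[0,0,0],"xyz":[0,-0.001,0],"hand":0}
    - {"rot":[0,0,0],"xyz":[0,-0.001,0],"hand":0}

```text
time_s: 16.78
eef_pos: [0.5983, 0.0806, 0.0505]
orientation: [0.004, 0.817, -0.577, -0.004]
force: [-24.2, -3.0, 10.3]
opening: -0.001
```

```bash
python3 -c "
from h import *
look('y')"
```

```text
16.7833 cTCP [-25.3 -17.8] z 50.5 Fc [-23.8   5.3] 10.3 M [-0.42  3.88  0.04]
```

View pics/y2.png

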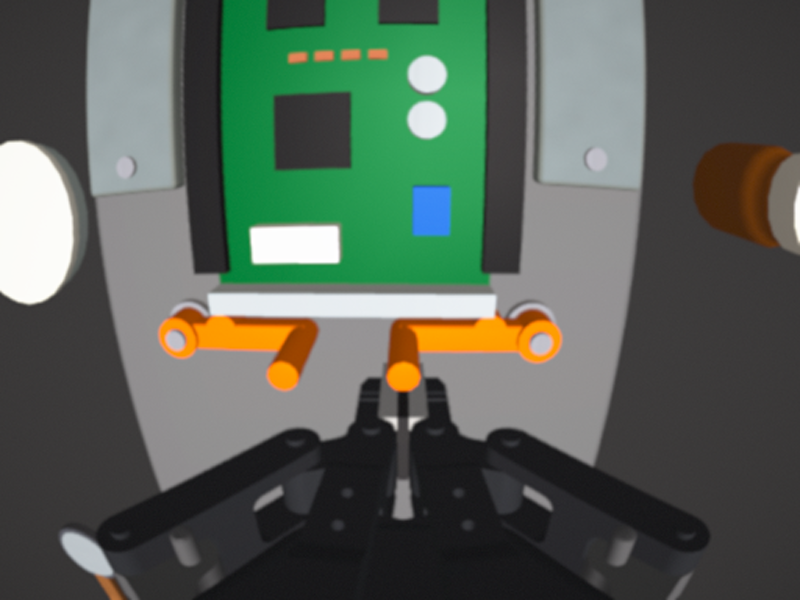

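Both are at their stops. I'll back off, centre, lift and check.

servo_tool:
  steps:
    - {"rot":[0,0,0],"xyz":[0,0.004,0],"hand":0}
    - {"rot":[0,0,0],"xyz":[0,0.018,0],"hand":0}
    - {"rot":[0,0,0],"xyz":[0,0.018,0],"hand":0}
    - {"rot":[0,0,0],"xyz":[-0.018,0,-0.02],"hand":0}
    - {"rot":[0,0,0],"xyz":[0,0,-0.03],"hand":0}
    - {"rot":[0,0,0],"xyz":[0,0,0],"hand":0}
    - {"rot":[0,0,0],"xyz":[0,0,0],"hand":0}
    - {"rot":[0,0,0],"xyz":[0,0,0],"hand":0}

```text
time_s: 17.5
eef_pos: [0.5585, 0.0844, 0.1014]
orientation: [-0.0, 0.817, -0.577, 0.001]
force: [-0.2, -0.9, -0.7]
opening: -0.001
```

```bash
python3 -c "
from h import *
look('A')"
```

```text
17.5 cTCP [-61.6  -0.9] z 101.4 Fc [-0.5 -0.8] -0.7 M [ 0.   -0.02  0.03]
```

View pics/A2.png

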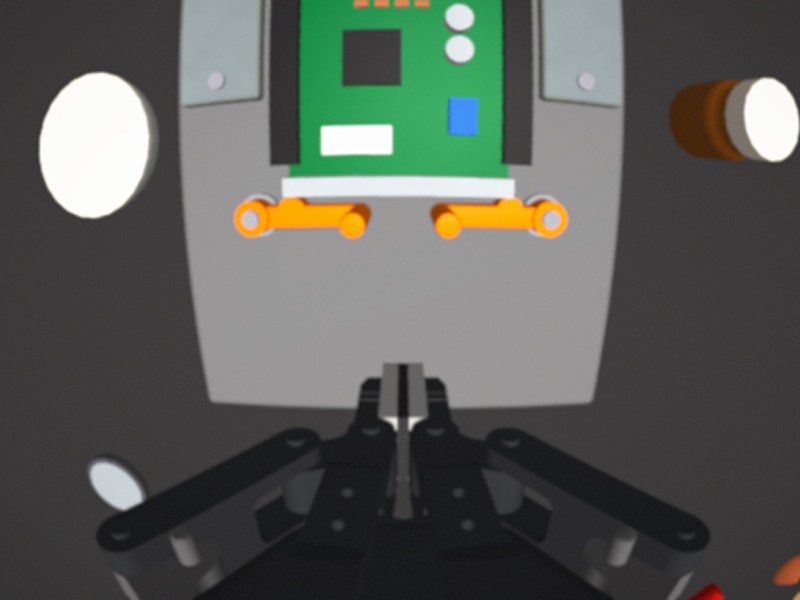

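```bash
python3 -c "
from h import *
for u,v in((352,226),(449,226)):
  c=pt('A',u,v,.073);print(c,lev(c))
print('bar',pt('A',282,197,.046),pt('A',515,197,.046),'hinge',pt('A',250,219,.046),pt('A',551,219,.046))"
```

```text
[-10.3  18.1] 0.03
[-10.3 -18.1] 0.03
bar [-1.1 51.7] [ -1.2 -49.6] hinge [-10.3  67.1] [-10.3 -66.7]
```

Subtracting the 1.3 mm view bias (from the hinges) puts the levers at about 0 rad and the bar at about 0 mm. I'll lift further, wait a moment and check once more.

servo_tool:
  steps:
    - {"rot":[0,0,0],"xyz":[0,0.02,-0.03],"hand":0}
    - {"rot":[0,0,0],"xyz":[0,0.02,-0.03],"hand":0}
    - {"rot":[0,0,0],"xyz":[0,0,0],"hand":0}
    - {"rot":[0,0,0],"xyz":[0,0,0],"hand":0}
    - {"rot":[0,0,0],"xyz":[0,0,0],"hand":0}
    - {"rot":[0,0,0],"xyz":[0,0,0],"hand":0}
    - {"rot":[0,0,0],"xyz":[0,0,0],"hand":0}
    - {"rot":[0,0,0],"xyz":[0,0,0],"hand":0}

```text
time_s: 18.22
eef_pos: [0.5201, 0.0712, 0.16]
orientation: [0.001, 0.817, -0.577, -0.001]
force: [0.4, 0.1, 0.4]
opening: 0.001
```

```bash
python3 -c "
from h import *
import cv2
look('B','scene')
a=cv2.imread('pics/B.png')[150:250,255:385]; cv2.imwrite('pics/B_z.png',cv2.resize(a,None,fx=6,fy=6,interpolation=cv2.INTER_CUBIC))
"
```

```text
18.2167 cTCP [-102.1   -0.5] z 160.0 Fc [ 0.4 -0. ] 0.4 M [-0.    0.01  0.01]
```

View pics/B_z.png

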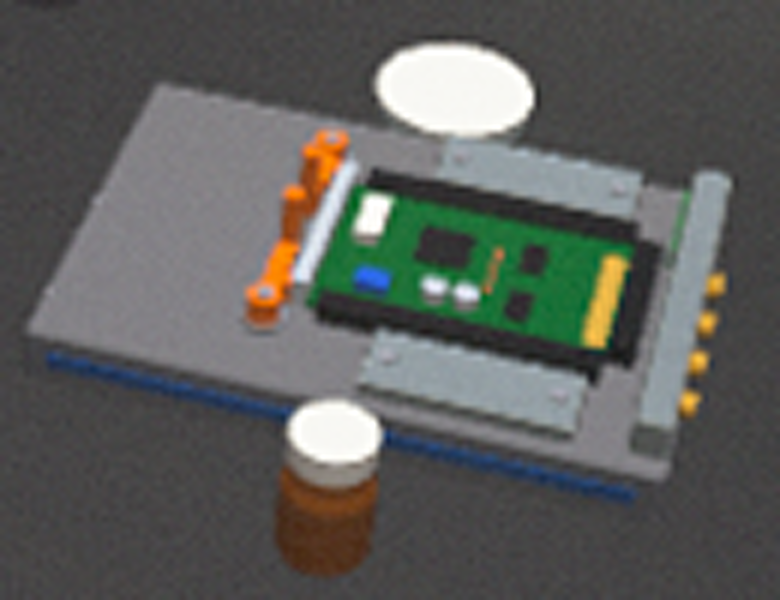

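View pics/B.png

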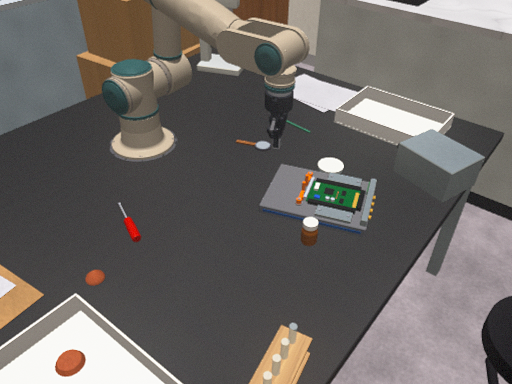

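The scene view shows the board seated, both levers across its rear edge at zoomed (295,225), and the bystanders unmoved. Handing in.

```bash
python3 -c "
from workcell import manip
print(manip.hand_in())"
```

```text
the job is handed in; nothing more can be done
None
```

The board is seated and both ejector levers are fully in. I handed the job in at about 18 s with the arm lifted clear. `hand_in` gives no verdict, so this rests on my own checks.

- **Board push:** I pushed the rear bar along the guides with shut fingers, both levers still out. It stopped at the connector: the force rose to about 7.5 N with no further movement, at a measured board x of about -8 mm (nominal -7).
- **Levers:** I swung the left lever, then the right, to about 0.6 rad. I then pushed both in together to about 0.3 rad, and finished each one separately against its stop, where the force rose to about 23 N.
- **What went wrong:** during the joint push the left post caught on a step in the gripper pad and gave about 21 N sideways. I backed off straight away and finished the levers one at a time.
- **Last checks:** the raw wrist-camera readings were levers at 0.03 rad and the bar at -1.1 mm. The same view placed the hinges 1.3 mm too far back, so corrected they read about 0 rad and 0 mm. About 0.7 s later the scene camera still showed the board and levers in place. The jar, dish and other items looked where they were at the start, and the force on the tool was near zero.

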